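# Clear the mirror off the jewellery case and hold its sprung lid half open

## Robot

A 7-joint arm with a two-finger parallel gripper is mounted at the origin on the work surface. World frame = base frame: x ahead of the robot, y to its left, z up, the work surface at z = 0. Lengths are in m, angles in rad, forces in N, time in s.
With the tool pointing down it reaches from about 0.425 to 0.875 m from the base axis. Payload 9.9 kg.
Tool frame: the origin (TCP) lies at the very end of the fingers, on their centre line; the grasp point (between the pads) lies 19 mm behind it; z points along the fingers, y is the line along which they close (so a half turn about z gives the same grasp; the last joint's range is limited). The gripper opens to 85 mm and grips with 20 to 120 N. Pads are 22 mm wide; open, the fingers measure 114 mm over their backs; the gripper's body (76 mm by 85 mm) begins 54 mm behind the grasp point. The pads swing forward as they close: fully open they stand 13 mm farther back than shut.
Start: joints at [1.202, 0.576, 0.025, 1.437, -0.015, 1.129, -0.057], TCP at [0.19, -0.648, 0.231] pointing down, gripper open.
Joint ranges: [-2.76, 2.76], [-0.34, 2.15], [-1.52, 1.57], [0.19, 2.46], [-1.09, 4.23], [0.17, 1.99], [-2.82, 2.82]. Speed limits (rad/s): [2.22, 2.22, 3.01, 3.01, 3.14, 3.14, 3.14].

## Interface

Orientations are given as a unit quaternion [w, x, y, z].
In Python, from bench import sensors, get_image, manip gives the robot as it stands.
- The arm moves only by the tool apply_moves, never from a script. Its arguments are lists of equal length, an entry for each row: "offset": the shift along the tool's x, y, z each as a share of 0.8 m, from -1 to 1, a list of three; "rotation": the turn, a rotation vector about the tool's x, y, z each as a share of 0.5 rad, from -1 to 1, a list of three. A call has 1 to 12 rows; each row shifts and turns the commanded pose from where the row before left it, along the tool's axes as they then stand; what a row does not reach is not made up. A row lasts 1/12 s, in which the tool goes at most 41.7 mm and 7.16 degrees, less where a joint would pass 70% of its speed; a pose out of reach is approached as far as the arm can. A call with a number of a shift or a turn outside -1 to 1 is refused whole. A call with a gripper value outside its range is refused whole. "claw" is the closure, from -1 (fully open) to 1 (shut), set as the call begins (left out, the last holds). The fingers move at their own pace and stop on an object; "grip_force" is the grip in N (left out, the last holds). Time passes only in rows, so rows that do not move let the fingers close. It gives the time, the measured TCP pose, the force, the opening and the grip force at its end, in the units of the state.
- sensors.get_state(): the state, without advancing time (a new reading comes with each control period).
- get_image(name): name is "scene" or "top"; returns a dict with "color" (384x512x3 uint8, red, green, blue), "fx", "fy", "cx", "cy" (pixels), "R" (3x3) and "t" (3): a world point X has camera coordinates R X + t. Camera axes: x right, y down, z forward; pixel columns grow to the right and rows downward; lengths in m; the calibration is good to about 2 mm. A picture is of the moment at which its call begins. There is no depth.
- manip.hand_in(): hands the job in; it is judged then, once.
The state is a dict: "time_s": time; "joint_pos": joint angles; "qvel": joint speeds; "tau": joint torques, N m; "tool_pos": TCP position; "eef_rot": TCP orientation; "ft_force": force on the tool from outside, world axes, zero at the start; "torque": the same for the moment, N m; "gripper_width": finger opening in m; "grip_force": force on a finger pad.
Only numpy, scipy, OpenCV 4.12 (cv2) and the standard library are available. Lean on these libraries where they do the work, as an engineer would, in place of code of your own. Each camera call takes 0.05 s, during which the arm holds its last target. There are 200 camera calls.

## Task

A red-framed mirror plate stands in the slotted brass rest on the jewellery case's lid: with the lid still shut, slide the mirror straight up out of the rest, lower it (do not drop it) upright and fully home into the middle of the slot of the white rack, and let go of it. Then raise the sprung lid (it has a brass pull in front) to 45 degrees, so that the jewellery inside can be chosen, and finish while still holding it steady there, because it snaps shut if let go. Leave the comb, kajal pot, rings and their tray, cream jar and perfume bottle where they are.

Things in the scene. Friction and masses are not known exactly. Their poses are not given: they have to be found in the camera images.
- case: wooden jewellery case, 160 (its x) by 220 (its y) by 90 mm high without the lid, fixed; origin at the centre of its underside on the table. Its front (with the lid's pull) faces its -x, towards the robot; the lid is hinged along its back edge. It stands turned by up to about 15 degrees, left or right of the middle of the table; the white rack stands on the other side
- lid (a joint): lid angle in rad: 0 shut, 0.785 is 45 degrees open, limit 1.4. The lid is a flat board 160 by 220 by 10 mm lying on the case; a spring and its weight always drive it shut (some 2 to 4 N upward at the pull raises it)
- lid_hinge (a point): middle of the hinge line, 80 mm behind the case's centre (its +x) and 90 mm above the table; the hinge line runs along the case's y
- lid_pull (a point): centre of the lid's brass pull: a barrel 16 mm in diameter and 24 mm long lying along the case's y, on a stem 10 mm wide that holds it 38 mm in front of the lid's front edge; 198 mm from the hinge line, 95 mm above the table when shut. Its two flat ends can be pinched from above (fingers closing along the case's y) and it then turns between the fingers as the lid rises. It moves with the lid; the axes are the lid's: x backward to the hinge, y along the hinge
- lid_slot (a point): centre of the floor of the slotted brass rest on the shut lid, which is the lid's top face, 100 mm above the table when shut: a slot along the case's y, 12 mm wide, between two rails 110 mm long, 8 mm thick and 20 mm high, open at both ends and above
- mirror_center (a point): centre of the mirror plate: a stiff upright plate 8 mm thick (its x), 90 mm wide (its y), 110 mm tall (its z), with a red plastic frame and a silvery face, about 110 g. At the start it stands upright, loose, in the rest on the lid, its centre 55 mm above the slot's floor and up to 12 mm off the slot's middle along the slot
- rack: white plastic mirror rack, fixed: base 100 (its x) by 140 (its y) by 12 mm with two upright rails; origin at the centre of its underside; yaw up to about 17 degrees
- rack_slot (a point): centre of the floor of the rack's slot, 12 mm above the table: the slot runs along the rack's y, 120 mm long, 14 mm wide and 30 mm deep, with a mouth that flares on upward to about 35 mm wide at 40 mm above its floor; open at both ends. A mirror fully home stands on this floor, its centre 55 mm above this point; either face may look to the front
- comb: blue plastic comb lying flat, 150 by 38 by 4 mm; origin at the underside of the middle of its back; leave alone
- kajal_pot: small closed amber glass pot with black cap, 38 mm in diameter, 36 mm high; origin under its centre; leave alone
- ring_tray: white ceramic tray 100 by 140 by 18 mm; origin under its centre; leave alone
- ring_a: silver ring, 24 mm across, 6 mm high, lying in the tray; origin under its centre; leave alone
- ring_b: silver ring, 22 mm across, 5 mm high, lying in the tray; origin under its centre; leave alone
- cream_jar: blue cream jar with white cap, 64 mm in diameter, 55 mm high; origin under its centre; leave alone
- perfume: green glass perfume bottle, 44 mm in diameter, 110 mm high; origin under its centre; leave alone
Not all that is in view belongs to the job. There is more than one size of the part that bears mirror_center; the job needs the smallest.

How it is judged:
By the outcome, as a careful person would: the job done as asked, in the order asked, and still so for the second after the job is handed in, while the arm keeps its last pose, push and grip.
It also fails if it takes over 64 s, if anything falls off the work surface, if the arm or the gripper's body presses on something with over 40 N, if the wrist force passes 120 N, or if a joint passes its speed limit or range.

## Working session

There is one attempt and no reset: what is moved stays moved. The work goes in short steps, Python scripts to look and compute and a tool call to move; the robot and the scene stay as the last step left them, time stands still between calls to the robot, and variables do not carry over. Pictures are saved under pics/ and viewed, at most 11 in all, crops included, and the job is handed in when it is done.

Besides the shell and the picture viewer there is one more tool, called after ">>>" as name(argument=value, ...) on one line, values as JSON. apply_moves: Moves the arm, as the interface text tells. Shift numbers are shares of 0.8 m and turn numbers shares of 0.5 rad, none past 1 either way. Its arguments: {"type":"object","properties":{"offset":{"type":"array"},"rotation":{"type":"array"},"claw":{"type":"number"},"grip_force":{"type":"number"}},"required":["offset","rotation"]}

```bash
mkdir -p pics; ls; python3 - <<'E'
from bench import sensors,get_image
import cv2,numpy as np
for n in("scene","top"):
    d=get_image(n); cv2.imwrite(f"pics/{n}0.png",cv2.cvtColor(d["color"],cv2.COLOR_RGB2BGR)); np.savez(f"{n}0.npz",**d)
    print(n,d["fx"],d["cx"],d["cy"],np.round(-d["R"].T@d["t"],3),np.round(d["R"],3).tolist())
a=cv2.imread("pics/scene0.png");b=cv2.imread("pics/top0.png")
print(sensors.get_state())
E
```

```text
pics
scene 390.5059481577418 255.1987942520887 197.8374108461796 [0.969 0.606 0.954] [[-0.801, 0.599, -0.006], [0.448, 0.592, -0.669], [-0.397, -0.539, -0.743]]
top 364.4881256989676 256.12741554636284 189.83349743213387 [0.358 0.017 1.294] [[0.006, -1.0, 0.005], [-0.988, -0.007, -0.154], [0.154, -0.004, -0.988]]
{'time_s': 0.1, 'joint_pos': array([ 1.20221891,  0.57642403,  0.02482615,  1.43779103, -0.01500749,
        1.12901063, -0.0564606 ]), 'qvel': array([ 0.00016752, -0.00175319, -0.00016038, -0.00316003, -0.00080366,
       -0.00094283, -0.00046884]), 'tau': array([ 5.41286587e-03, -7.67307258e+01,  2.25748904e+00, -2.86604655e+01,
        1.57620100e-02,  8.64040368e-03,  1.49160820e-05]), 'tool_pos': array([ 0.18954905, -0.64743085,  0.23055619]), 'eef_rot': array([-7.12784530e-04,  9.89873416e-01,  1.41951035e-01, -1.29786865e-04]), 'ft_force': array([0.7374618 , 0.19466958, 0.46819483]), 'torque': array([ 0.01007759, -0.00637464,  0.01035445]), 'grip_force': 0.0, 'gripper_width': 0.08518736106349287}
```

View pics/scene0.png

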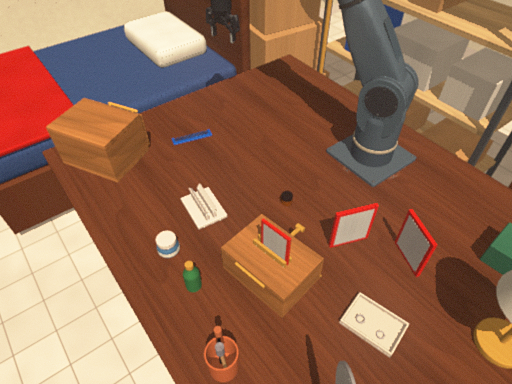

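View pics/top0.png

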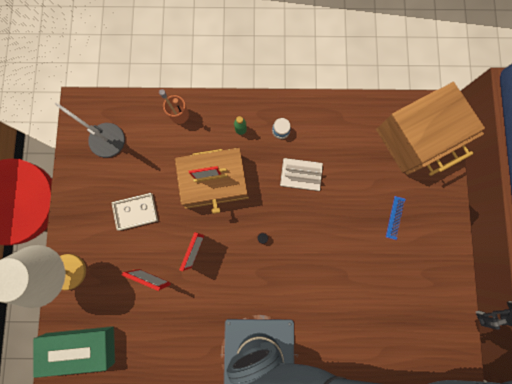

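The scene picture shows the case near (272,262) with the small mirror in its rest (275,240) and the pull at (298,230). The rack is at (203,205), and two larger mirrors stand loose at (354,225) and (415,243). In the top view the case is at (211,178), the mirror at (205,173), the pull at (215,205) and the rack at (302,174).

```bash
python3 - <<'E'
import cv2
b=cv2.imread("pics/top0.png");a=cv2.imread("pics/scene0.png")
def crop(im,x,y,w,h,s): return cv2.resize(im[y:y+h,x:x+w],(w*s,h*s),interpolation=cv2.INTER_CUBIC)
t=crop(b,170,140,160,80,5); cv2.imwrite("pics/c1.png",t)
cv2.imwrite("pics/c2.png",crop(a,175,175,160,115,5))
E
```

```text
(no output)
```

View pics/c1.png

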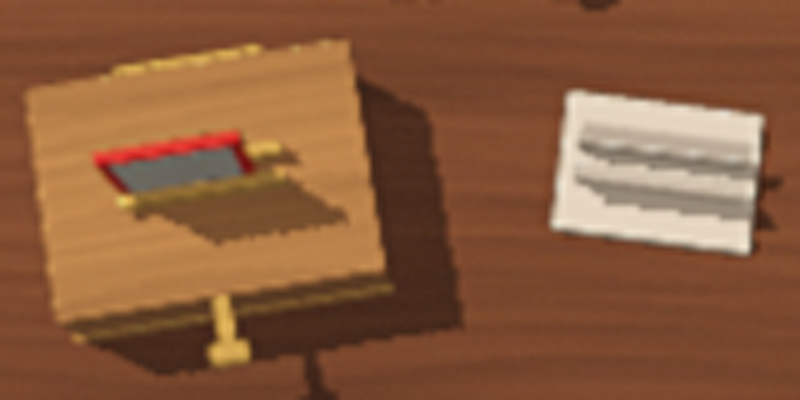

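View pics/c2.png

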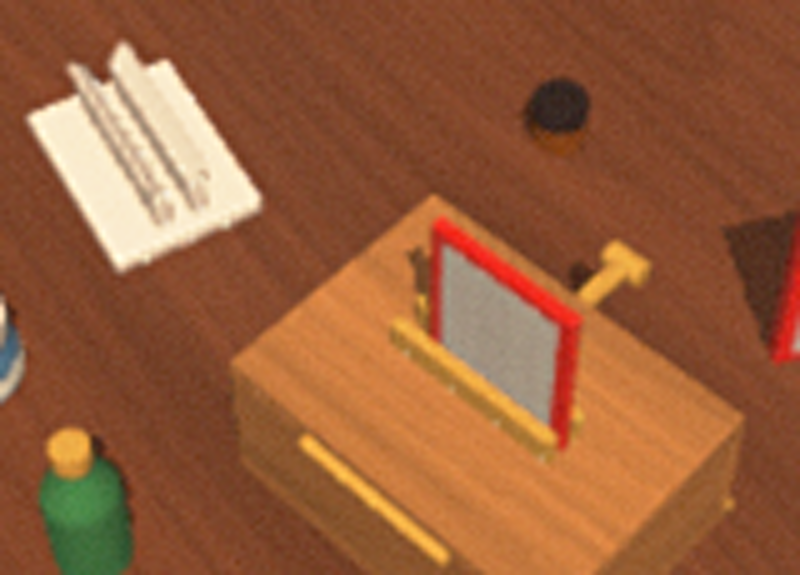

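```bash
cat > h.py <<'E'
import numpy as np,cv2
from bench import sensors,get_image
from scipy.spatial.transform import Rotation as Ro
def ray(d,u,v):
    c=-d["R"].T@d["t"]; r=d["R"].T@np.array([(u-d["cx"])/d["fx"],(v-d["cy"])/d["fy"],1]); return c,r/np.linalg.norm(r)
def plane(d,uv,z):
    c,r=ray(d,*uv); return c+r*(z-c[2])/r[2]
def tri(ds,uvs):
    A=np.zeros((3,3));b=np.zeros(3)
    for d,uv in zip(ds,uvs):
        c,r=ray(d,*uv);P=np.eye(3)-np.outer(r,r);A+=P;b+=P@c
    return np.linalg.solve(A,b)
def proj(d,X):
    p=d["R"]@X+d["t"]; return np.array([d["fx"]*p[0]/p[2]+d["cx"],d["fy"]*p[1]/p[2]+d["cy"]])
E
python3 - <<'E'
from h import *
T=dict(np.load("top0.npz"));S=dict(np.load("scene0.npz"))
np.set_printoptions(precision=4,suppress=True)
t=lambda p:(np.array(p)+.5)/5-.5+[170,140]
s=lambda p:(np.array(p)+.5)/5-.5+[175,175]
L=dict(BL=(27,93),BR=(350,40),FR=(385,272),FL=(57,325))
P={k:plane(T,t(v),.1) for k,v in L.items()}
for k in P: print(k,P[k])
print("size",[np.linalg.norm(P[a]-P[b]) for a,b in(("BL","BR"),("BR","FR"),("FR","FL"),("FL","BL"))], "ctr",sum(P.values())/4)
Q={k:plane(S,s(v),.1) for k,v in dict(FR=(435,195),FL=(743,418),BR=(233,363)).items()}
print(Q, (Q["FL"]+Q["BR"])/2)
print("yaws", [np.degrees(np.arctan2(-(a[0]-b[0]),a[1]-b[1])) for a,b in((P["BL"],P["BR"]),(P["FL"],P["FR"]),(Q["FL"],Q["FR"]))])
for nm,D,f,pts in(("T",T,t,[(568,90),(764,115),(750,254),(552,228)]),("S",S,s,[(28,118),(168,60),(262,200),(120,267)])):
    R=[plane(D,f(p),.012) for p in pts]; print("rack",nm,sum(R)/4,[np.linalg.norm(R[i]-R[i-1]) for i in range(4)],[R[i][:2] for i in range(4)])
print("pull",plane(T,t((229,353)),.1),plane(S,s((625,262)),.097),tri([T,S],[t((229,353)),s((625,262))]))
a=tri([T,S],[t((98,159)),s((575,320))]);b=tri([T,S],[t((241,139)),s((442,223))])
print("mirror top",a,b,(a+b)/2,np.linalg.norm(a-b),np.degrees(np.arctan2(-(a[0]-b[0]),a[1]-b[1])))
# masks: red mirror blob + rack white contour
for nm,D in(("T",T),("S",S)):
    hsv=cv2.cvtColor(D["color"],cv2.COLOR_RGB2HSV)
    m=cv2.inRange(hsv,(0,0,150),(179,70,255))
    for c in cv2.findContours(m,0,2)[0]:
        (x,y),(w,h),an=cv2.minAreaRect(c)
        if cv2.contourArea(c)>300 and ((nm=="T" and 270<x<330) or (nm=="S" and 175<x<230 and y>150)): print(nm,"rackrect",x,y,w,h,an,plane(D,(x,y),.012))
E
```

```text
BL [0.6495 0.2853 0.1   ]
BR [0.6878 0.069  0.1   ]
FR [0.5298 0.0437 0.1   ]
FL [0.493  0.2592 0.1   ]
size [np.float64(0.21966928020675686), np.float64(0.16005968984673263), np.float64(0.21859122655793797), np.float64(0.15862410954750605)] ctr [0.59   0.1643 0.1   ]
{'FR': array([0.5345, 0.046 , 0.1   ]), 'FL': array([0.4986, 0.2605, 0.1   ]), 'BR': array([0.6898, 0.0732, 0.1   ])} [0.5942 0.1669 0.1   ]
yaws [np.float64(10.053429569732923), np.float64(9.680989579976433), np.float64(9.504348030187051)]
rack T [ 0.6168 -0.1497  0.012 ] [np.float64(0.10185288718333069), np.float64(0.1423446594659017), np.float64(0.10222448623548316), np.float64(0.14214261116092758)] [array([ 0.6762, -0.0851]), array([ 0.6587, -0.2264]), array([ 0.5572, -0.2142]), array([ 0.575 , -0.0732])]
rack S [ 0.6192 -0.1475  0.012 ] [np.float64(0.14159163044270515), np.float64(0.10098205448249811), np.float64(0.1393920983162589), np.float64(0.09876597161437574)] [array([ 0.661 , -0.2227]), array([ 0.5606, -0.2119]), array([ 0.5784, -0.0737]), array([ 0.6768, -0.082 ])]
pull [0.4753 0.1456 0.1   ] [0.4785 0.1456 0.097 ] [0.4766 0.1454 0.095 ]
mirror top [0.5827 0.2164 0.2067] [0.596  0.1304 0.2042] [0.5893 0.1734 0.2054] 0.08708287989866347 8.774920564051614
T rackrect 301.06927490234375 173.9461669921875 39.56707763671875 27.907814025878906 7.125016689300537 [ 0.6165 -0.1489  0.012 ]
S rackrect 203.01467895507812 205.191162109375 41.15966033935547 31.384241104125977 59.03623962402344 [ 0.6178 -0.1522  0.012 ]
```

>>> apply_moves(offset=[[0, 0, -0.01], [0, 0, -0.01], [0, 0, -0.01], [0, 0, -0.01], [0, 0, -0.01], [0, 0, -0.01], [0, 0, -0.01], [0, 0, -0.01], [0, 0, -0.01], [0, 0, -0.01], [0, 0, -0.01], [0, 0, -0.01]], rotation=[[0, 0, -0.243], [0, 0, -0.243], [0, 0, -0.243], [0, 0, -0.243], [0, 0, -0.243], [0, 0, -0.243], [0, 0, -0.243], [0, 0, -0.243], [0, 0, -0.243], [0, 0, -0.243], [0, 0, -0.243], [0, 0, -0.243]], claw=-1, grip_force=40)

```text
time_s: 1.1
tool_pos: [0.1895, -0.6476, 0.3272]
eef_rot: [-0.0, 0.641, 0.767, 0.0]
ft_force: [0.4, 0.0, 0.4]
gripper_width: 0.0853
grip_force: 0.0
```

```bash
cat >> h.py <<'E'
def to(x,y,z,yaw=None):
    "shift to a target TCP, in tool axes as shares; yaw = world angle of tool x, deg"
    s=sensors.get_state(); q=s["eef_rot"]; R=Ro.from_quat([*q[1:],q[0]]).as_matrix()
    d=R.T@(np.array([x,y,z])-s["tool_pos"])/.8
    print("t",round(s["time_s"],2),"tcp",np.round(s["tool_pos"],4),"yaw",round(np.degrees(np.arctan2(R[1,0],R[0,0])),2),"tilt",np.round(R[:,2],4),"w",round(s["gripper_width"],4),"F",np.round(s["ft_force"],1),"grip",round(s["grip_force"],1))
    print("shift shares",np.round(d,4),"rows>=",np.ceil(np.linalg.norm(d)*.8/.0417))
    if yaw is not None:
        Rt=np.array([[np.cos(a:=np.radians(yaw)),np.sin(a),0],[np.sin(a),-np.cos(a),0],[0,0,-1]])
        print("turn shares",np.round(Ro.from_matrix(R.T@Rt).as_rotvec()/.5,4))
E
python3 -c "
from h import *
to(.591,.172,.327,99.7)"
```

```text
t 1.1 tcp [ 0.1895 -0.6476  0.3272] yaw 100.19 tilt [-4.e-04  9.e-04 -1.e+00] w 0.0853 F [0.4 0.  0.4] grip 0.0
shift shares [0.9195 0.6753 0.001 ] rows>= 22.0
turn shares [-0.0005 -0.0019  0.0172]
```

>>> apply_moves(offset=[[0.038, 0.028, 0], [0.038, 0.028, 0], [0.038, 0.028, 0], [0.038, 0.028, 0], [0.038, 0.028, 0], [0.038, 0.028, 0], [0.038, 0.028, 0], [0.038, 0.028, 0], [0.038, 0.028, 0], [0.038, 0.028, 0], [0.038, 0.028, 0], [0.038, 0.028, 0]], rotation=[[0, 0, 0.017], [0, 0, 0], [0, 0, 0], [0, 0, 0], [0, 0, 0], [0, 0, 0], [0, 0, 0], [0, 0, 0], [0, 0, 0], [0, 0, 0], [0, 0, 0], [0, 0, 0]])

```text
time_s: 2.1
tool_pos: [0.3954, -0.2422, 0.3272]
eef_rot: [-0.0, 0.647, 0.762, -0.0]
ft_force: [1.1, -0.6, -0.3]
gripper_width: 0.0855
grip_force: 0.0
```

>>> apply_moves(offset=[[0.038, 0.028, 0], [0.038, 0.028, 0], [0.038, 0.028, 0], [0.038, 0.028, 0], [0.038, 0.028, 0], [0.038, 0.028, 0], [0.038, 0.028, 0], [0.038, 0.028, 0], [0.038, 0.028, 0], [0.03, 0.02, 0], [0.02, 0.01, 0], [0.01, 0.01, 0]], rotation=[[0, 0, 0], [0, 0, 0], [0, 0, 0], [0, 0, 0], [0, 0, 0], [0, 0, 0], [0, 0, 0], [0, 0, 0], [0, 0, 0], [0, 0, 0], [0, 0, 0], [0, 0, 0]])

```text
time_s: 3.1
tool_pos: [0.5731, 0.1146, 0.3269]
eef_rot: [-0.001, 0.646, 0.764, 0.0]
ft_force: [-0.3, -0.2, -0.0]
gripper_width: 0.0859
grip_force: 0.0
```

```bash
python3 -c "
from h import *
to(.5905,.1725,.166,99.7)"
```

```text
t 3.1 tcp [0.5731 0.1146 0.3269] yaw 99.58 tilt [-0.0012  0.0012 -1.    ] w 0.0859 F [-0.3 -0.2 -0. ] grip 0.0
shift shares [0.0675 0.0337 0.2011] rows>= 5.0
turn shares [-0.0019 -0.0028 -0.0042]
```

>>> apply_moves(offset=[[0.02, 0.01, 0], [0.02, 0.01, 0], [0.02, 0.01, 0], [0.0075, 0.0037, 0.02], [0, 0, 0.03], [0, 0, 0.03], [0, 0, 0.03], [0, 0, 0.03], [0, 0, 0.03], [0, 0, 0.02], [0, 0, 0.01], [0, 0, 0]], rotation=[[0, 0, 0], [0, 0, 0], [0, 0, 0], [0, 0, 0], [0, 0, 0], [0, 0, 0], [0, 0, 0], [0, 0, 0], [0, 0, 0], [0, 0, 0], [0, 0, 0], [0, 0, 0]])

```text
time_s: 4.1
tool_pos: [0.5905, 0.1676, 0.1655]
eef_rot: [-0.001, 0.647, 0.762, -0.002]
ft_force: [0.7, -0.2, -0.2]
gripper_width: 0.0856
grip_force: 0.0
```

```bash
python3 -c "
from h import *
to(.5905,.1725,.166,99.7)
T=get_image('top');S=get_image('scene')
a=T['color'][135:215,170:270,::-1];b=S['color'][195:285,215:335,::-1]
a=cv2.resize(a,(400,320),interpolation=2);b=cv2.resize(b,(400,300),interpolation=2);b=cv2.copyMakeBorder(b,0,20,0,0,0)
cv2.imwrite('pics/g1.png',np.hstack([a,b]))
"
```

```text
t 4.1 tcp [0.5905 0.1676 0.1655] yaw 99.32 tilt [-0.003  -0.0015 -1.    ] w 0.0856 F [ 0.7 -0.2 -0.2] grip 0.0
shift shares [ 0.006   0.001  -0.0007] rows>= 1.0
turn shares [-0.0064  0.002  -0.0133]
```

View pics/g1.png

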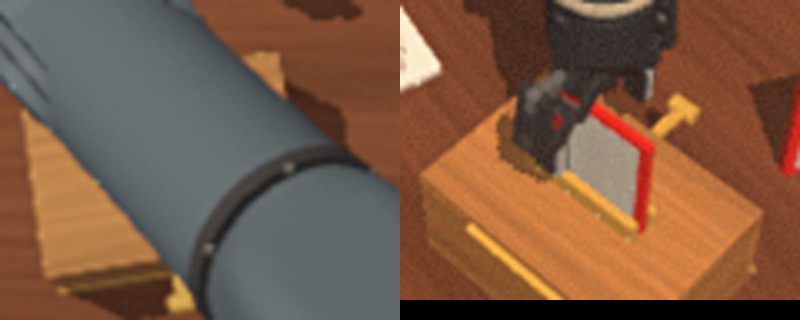

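The top view is blocked by the arm. The scene crop shows the open fingers straddling the plate near its upper part, with the back finger at crop (540,140). I'll shift 5 mm along the slot and close.

>>> apply_moves(offset=[[0.006, 0.001, 0], [0, 0, 0], [0, 0, 0]], rotation=[[0, 0, -0.01], [0, 0, 0], [0, 0, 0]])

```text
time_s: 4.45
tool_pos: [0.5915, 0.1746, 0.1684]
eef_rot: [0.0, 0.645, 0.764, 0.001]
ft_force: [0.6, 1.2, -0.3]
gripper_width: 0.0855
grip_force: 0.0
```

>>> apply_moves(offset=[[0, 0, 0], [0, 0, 0], [0, 0, 0], [0, 0, 0], [0, 0, 0], [0, 0, 0], [0, 0, 0], [0, 0, 0], [0, 0, 0], [0, 0, 0]], rotation=[[0, 0, 0], [0, 0, 0], [0, 0, 0], [0, 0, 0], [0, 0, 0], [0, 0, 0], [0, 0, 0], [0, 0, 0], [0, 0, 0], [0, 0, 0]], claw=1, grip_force=40)

```text
time_s: 5.28
tool_pos: [0.5911, 0.1739, 0.1673]
eef_rot: [-0.0, 0.645, 0.764, -0.0]
ft_force: [0.0, -0.2, -0.1]
gripper_width: 0.0077
grip_force: 42.0
```

```bash
python3 -c "
from h import *
to(.5905,.1725,.166,99.7)
S=get_image('scene')
b=S['color'][195:285,215:335,::-1]
cv2.imwrite('pics/g2.png',cv2.resize(b,(720,540),interpolation=2))
"
```

```text
t 5.28 tcp [0.5911 0.1739 0.1673] yaw 99.66 tilt [-0. -0. -1.] w 0.0077 F [ 0.  -0.2 -0.1] grip 42.0
shift shares [-0.0015 -0.0011  0.0016] rows>= 1.0
turn shares [-0.0001  0.0001 -0.0015]
```

View pics/g2.png

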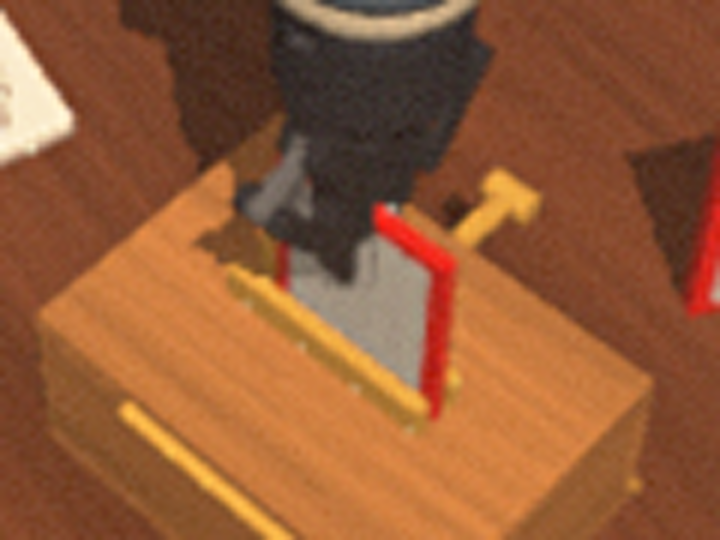

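The picture shows the pads closed on the plate near its middle (345,270), with the plate upright in the rest. The opening reads 7.7 mm with 42 N grip, so I'll lift straight up.

>>> apply_moves(offset=[[0, 0, -0.005], [0, 0, -0.008], [0, 0, -0.008], [0, 0, -0.01], [0, 0, -0.01], [0, 0, -0.015], [0, 0, -0.02], [0, 0, -0.02], [0, 0, -0.02], [0, 0, -0.02], [0, 0, -0.01], [0, 0, 0]], rotation=[[0, 0, 0], [0, 0, 0], [0, 0, 0], [0, 0, 0], [0, 0, 0], [0, 0, 0], [0, 0, 0], [0, 0, 0], [0, 0, 0], [0, 0, 0], [0, 0, 0], [0, 0, 0]])

```text
time_s: 6.33
tool_pos: [0.5919, 0.1745, 0.2867]
eef_rot: [0.001, 0.645, 0.764, 0.002]
ft_force: [-0.1, 0.4, -1.2]
gripper_width: 0.0074
grip_force: 41.8
```

```bash
python3 -c "
from h import *
to(.618,-.1485,.286,82.9)
S=get_image('scene'); hsv=cv2.cvtColor(S['color'],cv2.COLOR_RGB2HSV)
m=cv2.inRange(hsv,(0,170,110),(5,255,255))|cv2.inRange(hsv,(175,170,110),(179,255,255))
for c in cv2.findContours(m,0,2)[0]:
  if cv2.contourArea(c)>20: print(cv2.boundingRect(c))
# predicted corners of the plate if grasp is central: bottom at tcp-.066
s=sensors.get_state();p=s['tool_pos'];a=np.radians(99.7);u=np.array([np.cos(a),np.sin(a),0])
for sg in(-1,1):
  for dz in(.0427,-.0673): print(sg,dz,proj(S,p+sg*.045*u+[0,0,dz]).round(1))
b=S['color'][130:250,200:360,::-1]
cv2.imwrite('pics/g3.png',cv2.resize(b,(800,600),interpolation=2))
"
```

```text
t 6.33 tcp [0.5919 0.1745 0.2867] yaw 99.65 tilt [ 0.0036  0.0013 -1.    ] w 0.0074 F [-0.1  0.4 -1.2] grip 41.8
shift shares [-0.4035 -0.0355  0.0005] rows>= 8.0
turn shares [ 0.0073 -0.0025  0.5847]
(395, 209, 43, 68)
(329, 203, 50, 45)
(279, 195, 16, 43)
(0, 46, 73, 111)
-1 0.0427 [262.1 184.7]
-1 -0.0673 [261.8 216.1]
1 0.0427 [293.3 205.7]
1 -0.0673 [290.1 236.6]
```

View pics/g3.png

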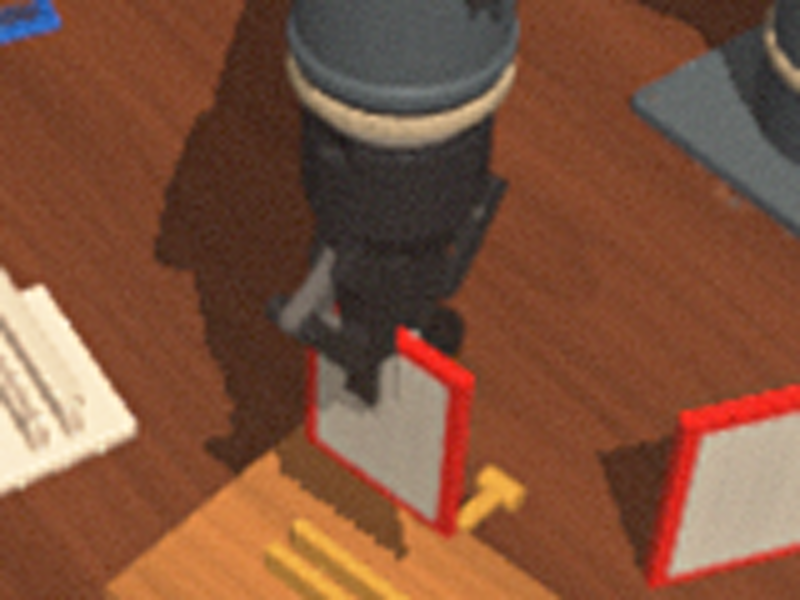

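The lifted plate hangs upright and its lower corners at crop (310,442) and (450,532) match a central grasp. Now to carry it over the rack.

>>> apply_moves(offset=[[-0.02, -0.002, 0], [-0.04, -0.004, 0], [-0.04, -0.003, 0], [-0.04, -0.004, 0], [-0.04, -0.003, 0], [-0.04, -0.004, 0], [-0.04, -0.003, 0], [-0.04, -0.004, 0], [-0.04, -0.003, 0], [-0.035, -0.003, 0], [-0.02, -0.002, 0], [-0.008, 0, 0]], rotation=[[0, 0, 0], [0, 0, 0], [0, 0, 0], [0, 0, 0], [0, 0, 0], [0, 0, 0], [0, 0, 0], [0, 0, 0], [0, 0, 0], [0, 0, 0], [0, 0, 0], [0, 0, 0]])

```text
time_s: 7.38
tool_pos: [0.6168, -0.1528, 0.2824]
eef_rot: [-0.001, 0.647, 0.763, -0.001]
ft_force: [-0.0, 0.4, -0.7]
gripper_width: 0.0076
grip_force: 41.8
```

>>> apply_moves(offset=[[0, 0, 0], [0, 0, 0], [0, 0, 0], [0, 0, 0], [0, 0, 0], [0, 0, 0], [0, 0, 0], [0, 0, 0]], rotation=[[0, 0, 0.1], [0, 0, 0.1], [0, 0, 0.1], [0, 0, 0.1], [0, 0, 0.1], [0, 0, 0.085], [0, 0, 0], [0, 0, 0]])

```text
time_s: 8.05
tool_pos: [0.6175, -0.1475, 0.2836]
eef_rot: [-0.0, 0.749, 0.663, -0.0]
ft_force: [0.5, 0.8, -1.1]
gripper_width: 0.0078
grip_force: 41.8
```

```bash
python3 -c "
from h import *
to(.618,-.1485,.15,82.9)"
```

```text
t 8.05 tcp [ 0.6175 -0.1475  0.2836] yaw 83.05 tilt [-8.e-04  5.e-04 -1.e+00] w 0.0078 F [ 0.5  0.8 -1.1] grip 41.8
shift shares [-0.0013  0.001   0.167 ] rows>= 4.0
turn shares [-0.0017 -0.0008  0.0053]
```

>>> apply_moves(offset=[[-0.001, 0.001, 0.01], [0, 0, 0.03], [0, 0, 0.03], [0, 0, 0.03], [0, 0, 0.03], [0, 0, 0.025], [0, 0, 0.012], [0, 0, 0], [0, 0, 0], [0, 0, 0]], rotation=[[0, 0, 0.005], [0, 0, 0], [0, 0, 0], [0, 0, 0], [0, 0, 0], [0, 0, 0], [0, 0, 0], [0, 0, 0], [0, 0, 0], [0, 0, 0]])

```text
time_s: 8.88
tool_pos: [0.6191, -0.1494, 0.1517]
eef_rot: [0.001, 0.75, 0.661, 0.001]
ft_force: [-0.2, -0.2, -0.4]
gripper_width: 0.0073
grip_force: 41.8
```

```bash
python3 -c "
from h import *
to(.618,-.1485,.0793,82.9)
S=get_image('scene');T=get_image('top')
b=S['color'][155:245,160:280,::-1]
b=cv2.resize(b,(480,360),interpolation=2);a=cv2.resize(T['color'][145:205,265:325,::-1],(320,320),interpolation=2);a=cv2.copyMakeBorder(a,0,40,0,0,0)
cv2.imwrite('pics/g4.png',np.hstack([b,a]))
"
```

```text
t 8.88 tcp [ 0.6191 -0.1494  0.1517] yaw 82.77 tilt [ 1.8e-03 -1.0e-04 -1.0e+00] w 0.0073 F [-0.2 -0.2 -0.4] grip 41.8
shift shares [ 0.0009 -0.0017  0.0905] rows>= 2.0
turn shares [ 0.0036 -0.0003 -0.0045]
```

View pics/g4.png

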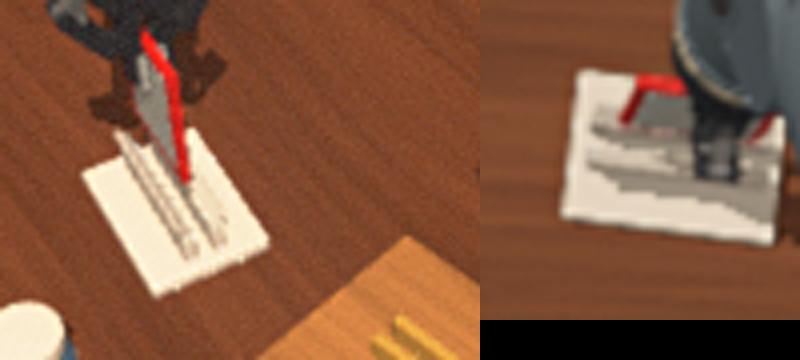

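The plate hangs edge-on above the slot mouth: its lower corner is at (185,180) in the left crop, and the rails run from (125,140) to (215,245). I'll lower it slowly while watching the force.

>>> apply_moves(offset=[[0, -0.001, 0.01], [0, 0, 0.012], [0, 0, 0.012], [0, 0, 0.012], [0, 0, 0.008], [0, 0, 0.006], [0, 0, 0], [0, 0, 0]], rotation=[[0, 0, 0], [0, 0, 0], [0, 0, 0], [0, 0, 0], [0, 0, 0], [0, 0, 0], [0, 0, 0], [0, 0, 0]])

```text
time_s: 9.65
tool_pos: [0.6175, -0.1493, 0.1022]
eef_rot: [-0.0, 0.75, 0.661, -0.0]
ft_force: [-0.1, 0.0, -0.2]
gripper_width: 0.0072
grip_force: 41.8
```

>>> apply_moves(offset=[[0, 0, 0.005], [0, 0, 0.005], [0, 0, 0.005], [0, 0, 0.005], [0, 0, 0.003], [0, 0, 0], [0, 0, 0]], rotation=[[0, 0, 0], [0, 0, 0], [0, 0, 0], [0, 0, 0], [0, 0, 0], [0, 0, 0], [0, 0, 0]])

```text
time_s: 10.23
tool_pos: [0.6174, -0.1494, 0.0839]
eef_rot: [-0.0, 0.75, 0.661, -0.0]
ft_force: [-0.6, 0.2, -0.2]
gripper_width: 0.0078
grip_force: 41.8
```

```bash
python3 -c "
from h import *
to(.618,-.1485,.0793,82.9)"
```

```text
t 10.23 tcp [ 0.6174 -0.1494  0.0839] yaw 82.75 tilt [-4.e-04  1.e-04 -1.e+00] w 0.0078 F [-0.6  0.2 -0.2] grip 41.8
shift shares [0.0012 0.0006 0.0058] rows>= 1.0
turn shares [-0.0007 -0.0001 -0.0052]
```

No side load. Next, the last millimetres down to contact.

>>> apply_moves(offset=[[0.001, 0, 0.002], [0, 0, 0.002], [0, 0, 0.001], [0, 0, 0], [0, 0, 0]], rotation=[[0, 0, 0], [0, 0, 0], [0, 0, 0], [0, 0, 0], [0, 0, 0]])

```text
time_s: 10.65
tool_pos: [0.6176, -0.1486, 0.0801]
eef_rot: [-0.0, 0.75, 0.661, -0.0]
ft_force: [-0.2, 0.1, -0.9]
gripper_width: 0.0078
grip_force: 41.8
```

>>> apply_moves(offset=[[0, 0, 0.001], [0, 0, 0.001], [0, 0, 0], [0, 0, 0]], rotation=[[0, 0, 0], [0, 0, 0], [0, 0, 0], [0, 0, 0]])

```text
time_s: 10.98
tool_pos: [0.6179, -0.1487, 0.0796]
eef_rot: [0.001, 0.75, 0.661, 0.0]
ft_force: [-3.1, -0.4, 9.1]
gripper_width: 0.0073
grip_force: 43.4
```

Contact shows 9 N up at z = 79.6 mm against 79.3 mm expected, so the mirror is fully home. Releasing.

>>> apply_moves(offset=[[0, 0, 0], [0, 0, 0], [0, 0, 0], [0, 0, 0], [0, 0, 0], [0, 0, 0], [0, 0, 0], [0, 0, 0]], rotation=[[0, 0, 0], [0, 0, 0], [0, 0, 0], [0, 0, 0], [0, 0, 0], [0, 0, 0], [0, 0, 0], [0, 0, 0]], claw=-0.5)

```text
time_s: 11.65
tool_pos: [0.6176, -0.1486, 0.0784]
eef_rot: [-0.0, 0.75, 0.661, 0.0]
ft_force: [-0.2, -0.4, 0.1]
gripper_width: 0.0639
grip_force: 0.0
```

>>> apply_moves(offset=[[0, 0, -0.01], [0, 0, -0.02], [0, 0, -0.03], [0, 0, -0.04], [0, 0, -0.04], [0, 0, -0.04], [0, 0, -0.02], [0, 0, 0]], rotation=[[0, 0, 0], [0, 0, 0], [0, 0, 0], [0, 0, 0], [0, 0, 0], [0, 0, 0], [0, 0, 0], [0, 0, 0]])

```text
time_s: 12.32
tool_pos: [0.6196, -0.1484, 0.2438]
eef_rot: [0.003, 0.75, 0.661, 0.002]
ft_force: [-0.6, -0.1, -0.4]
gripper_width: 0.0639
grip_force: 0.0
```

```bash
python3 -c "
from h import *
to(.4757,.1456,.24,9.7)"
```

```text
t 12.32 tcp [ 0.6196 -0.1484  0.2438] yaw 82.75 tilt [ 0.0073 -0.0012 -1.    ] w 0.0639 F [-0.6 -0.1 -0.4] grip 0.0
shift shares [ 0.3419 -0.2248  0.003 ] rows>= 8.0
turn shares [ 0.0131 -0.009   2.5499]
```

```bash
python3 - <<'E'
from h import *
T=dict(np.load("top0.npz"));S=dict(np.load("scene0.npz"))
np.set_printoptions(precision=3,suppress=True)
for p in((333,246),(376,232)): print("big mirror base",plane(S,p,0))
for a,b in(((200,237),(377,207)),((184,269),(335,213))): print("top?",tri([T,S],[a,b]))
print("kajal",plane(S,(286,196),.03))
S=get_image('scene');T=get_image('top')
b=cv2.resize(S['color'][155:245,160:280,::-1],(480,360),interpolation=2);a=cv2.resize(T['color'][145:205,265:325,::-1],(320,320),interpolation=2);a=cv2.copyMakeBorder(a,0,40,0,0,0)
cv2.imwrite('pics/g5.png',np.hstack([b,a]))
E
```

```text
big mirror base [0.391 0.206 0.   ]
big mirror base [0.25  0.248 0.   ]
top? [0.357 0.224 0.182]
top? [0.325 0.203 0.105]
kajal [ 0.392 -0.011  0.03 ]
```

View pics/g5.png

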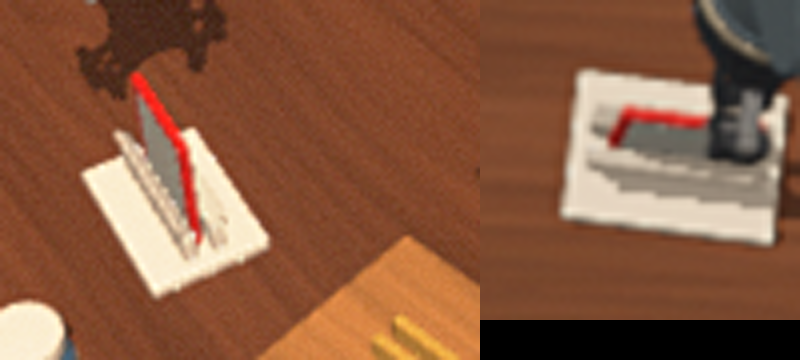

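The mirror stands upright and deep in the rack's slot, with its lower end at (197,240) in the left crop between the rails; it is released. Now to turn and go to the pull.

>>> apply_moves(offset=[[0, 0, 0], [0, 0, 0], [0, 0, 0], [0, 0, 0], [0, 0, 0], [0, 0, 0], [0, 0, 0], [0, 0, 0], [0, 0, 0], [0, 0, 0], [0, 0, 0], [0, 0, 0]], rotation=[[0, 0, 0.15], [0, 0, 0.22], [0, 0, 0.24], [0, 0, 0.24], [0, 0, 0.24], [0, 0, 0.24], [0, 0, 0.24], [0, 0, 0.24], [0, 0, 0.24], [0, 0, 0.24], [0, 0, 0.16], [0, 0, 0.1]], claw=-0.5)

```text
time_s: 13.42
tool_pos: [0.6168, -0.1485, 0.237]
eef_rot: [-0.0, 0.997, 0.082, -0.001]
ft_force: [0.3, 1.0, 1.1]
gripper_width: 0.0638
grip_force: 0.0
```

```bash
python3 -c "
from h import *
to(.4757,.1456,.24,9.7)"
```

```text
t 13.42 tcp [ 0.6168 -0.1485  0.237 ] yaw 9.44 tilt [-2.7e-03  3.0e-04 -1.0e+00] w 0.0638 F [0.3 1.  1.1] grip 0.0
shift shares [-0.1137 -0.3916 -0.0031] rows>= 8.0
turn shares [-0.0015  0.0052 -0.0091]
```

>>> apply_moves(offset=[[-0.006, -0.02, 0], [-0.011, -0.039, 0], [-0.011, -0.039, 0], [-0.011, -0.039, 0], [-0.011, -0.039, 0], [-0.011, -0.039, 0], [-0.011, -0.039, 0], [-0.011, -0.039, 0], [-0.011, -0.039, 0], [-0.011, -0.03, 0], [-0.006, -0.02, 0], [-0.003, -0.01, 0]], rotation=[[0, 0, -0.005], [0, 0, 0], [0, 0, 0], [0, 0, 0], [0, 0, 0], [0, 0, 0], [0, 0, 0], [0, 0, 0], [0, 0, 0], [0, 0, 0], [0, 0, 0], [0, 0, 0]])

```text
time_s: 14.42
tool_pos: [0.4723, 0.1469, 0.2377]
eef_rot: [-0.0, 0.996, 0.088, -0.001]
ft_force: [0.0, 0.1, -0.1]
gripper_width: 0.064
grip_force: 0.0
```

>>> apply_moves(offset=[[0, 0, 0.01], [0, 0, 0.02], [0, 0, 0.03], [0, 0, 0.02], [0, 0, 0.01], [0, 0, 0], [0, 0, 0]], rotation=[[0, 0, 0], [0, 0, 0], [0, 0, 0], [0, 0, 0], [0, 0, 0], [0, 0, 0], [0, 0, 0]])

```text
time_s: 15.0
tool_pos: [0.4744, 0.1439, 0.1661]
eef_rot: [0.0, 0.996, 0.085, -0.001]
ft_force: [0.3, -0.7, 0.6]
gripper_width: 0.064
grip_force: 0.0
```

```bash
python3 -c "
from h import *
to(.4757,.1456,.076,9.7)
S=get_image('scene')
b=S['color'][185:275,250:370,::-1]
cv2.imwrite('pics/g6.png',cv2.resize(b,(720,540),interpolation=2))
print(proj(S,sensors.get_state()['tool_pos'])-[250,185])
"
```

```text
t 15.0 tcp [0.4744 0.1439 0.1661] yaw 9.78 tilt [-1.1e-03 -5.0e-04 -1.0e+00] w 0.064 F [ 0.3 -0.7  0.6] grip 0.0
shift shares [ 0.0021 -0.0018  0.1127] rows>= 3.0
turn shares [0.0007 0.0023 0.0027]
[52.42211215 24.76093202]
```

View pics/g6.png

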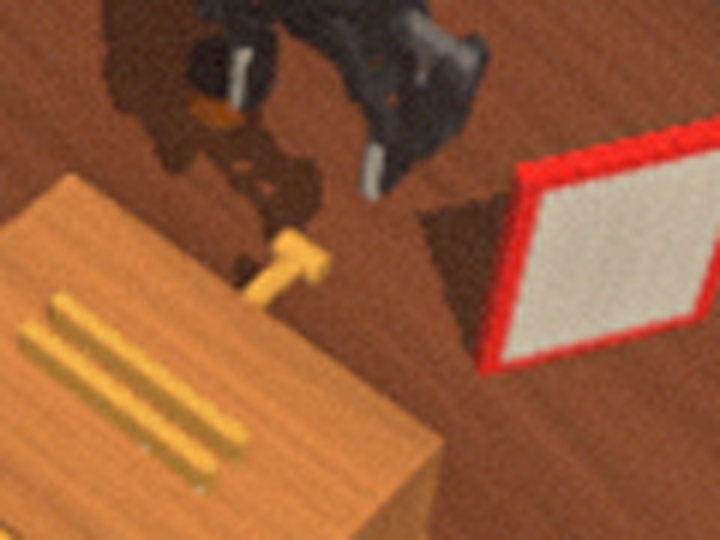

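The open fingers, at (240,80) and (375,170), straddle the line above the pull at (300,255). Both look clear of the large mirror, so I'll go down.

>>> apply_moves(offset=[[0.002, -0.002, 0.01], [0, 0, 0.02], [0, 0, 0.03], [0, 0, 0.025], [0, 0, 0.015], [0, 0, 0.01], [0, 0, 0.001], [0, 0, 0], [0, 0, 0]], rotation=[[0, 0, 0], [0, 0, 0], [0, 0, 0], [0, 0, 0], [0, 0, 0], [0, 0, 0], [0, 0, 0], [0, 0, 0], [0, 0, 0]])

```text
time_s: 15.8
tool_pos: [0.4761, 0.1469, 0.0785]
eef_rot: [-0.0, 0.996, 0.086, 0.001]
ft_force: [-0.3, -0.2, 0.4]
gripper_width: 0.0645
grip_force: 0.0
```

>>> apply_moves(offset=[[0, 0, 0], [0, 0, 0], [0, 0, 0], [0, 0, 0], [0, 0, 0], [0, 0, 0], [0, 0, 0]], rotation=[[0, 0, 0], [0, 0, 0], [0, 0, 0], [0, 0, 0], [0, 0, 0], [0, 0, 0], [0, 0, 0]], claw=1, grip_force=40)

```text
time_s: 16.38
tool_pos: [0.4758, 0.1462, 0.0779]
eef_rot: [0.0, 0.996, 0.086, 0.0]
ft_force: [2.6, -4.6, 1.2]
gripper_width: 0.0226
grip_force: 42.8
```

```bash
python3 - <<'E'
from h import *
to(.4757,.1456,.076,9.7)
# arc steps: hinge-plane motion of the pull, tool-x (backward) and -tool-z (up), shares, for 9 x 5 deg
r,h=.198,.005; th=np.radians(np.arange(0,50,5)); x=-r*np.cos(th)+h*np.sin(th); z=r*np.sin(th)+h*np.cos(th)
print(np.c_[np.diff(x),-np.diff(z)]/.8)
E
```

```text
t 16.38 tcp [0.4758 0.1462 0.0779] yaw 9.82 tilt [ 5.e-04 -3.e-04 -1.e+00] w 0.0226 F [ 2.6 -4.6  1.2] grip 42.8
shift shares [-0.0003  0.0007  0.0023] rows>= 1.0
turn shares [ 0.0008 -0.001   0.0041]
[[ 0.00148654 -0.02154726]
 [ 0.00335885 -0.02133571]
 [ 0.00520559 -0.02096178]
 [ 0.00701273 -0.02042831]
 [ 0.00876648 -0.01973938]
 [ 0.01045353 -0.01890022]
 [ 0.01206101 -0.01791721]
 [ 0.0135767  -0.01679784]
 [ 0.01498907 -0.01555063]]
```

Pinched, with a 22.6 mm opening on the 24 mm barrel. I'll raise along the arc, first 10 degrees, then check.

>>> apply_moves(offset=[[0.0005, 0, -0.007], [0.0005, 0, -0.007], [0.0005, 0, -0.0075], [0.001, 0, -0.007], [0.001, 0, -0.007], [0.0013, 0, -0.0074], [0, 0, 0], [0, 0, 0]], rotation=[[0, 0, 0], [0, 0, 0], [0, 0, 0], [0, 0, 0], [0, 0, 0], [0, 0, 0], [0, 0, 0], [0, 0, 0]])

```text
time_s: 17.05
tool_pos: [0.4795, 0.1468, 0.1121]
eef_rot: [0.0, 0.996, 0.086, 0.0]
ft_force: [4.3, -4.4, -4.1]
gripper_width: 0.0227
grip_force: 41.7
```

```bash
python3 - <<'E'
from h import *
cat='''
def lid(tcp=None):
    # lid angle from rays onto the case's mid-plane would need a view; here from the rise of the TCP off its grasp
    p=sensors.get_state()["tool_pos"] if tcp is None else tcp
    c=np.array([np.cos(np.radians(9.75)),np.sin(np.radians(9.75))]); x=(p[:2]-[.4758,.1462])@c-.198; z=p[2]-.0779+.005
    print("lid deg",round(np.degrees(np.arctan2(z,-x)-np.arctan2(.005,.198)),2),"radius",round(np.hypot(x,z),4))
'''
open("h.py","a").write(cat)
exec(cat); to(0.479,.1467,.112,9.75); lid()
E
```

```text
t 17.05 tcp [0.4795 0.1468 0.1121] yaw 9.82 tilt [ 3.e-04 -3.e-04 -1.e+00] w 0.0227 F [ 4.3 -4.4 -4.1] grip 41.7
shift shares [-0.0006  0.0001  0.0001] rows>= 1.0
turn shares [ 0.0006 -0.0004  0.0023]
lid deg 9.96 radius 0.1982
```

>>> apply_moves(offset=[[0.0024, 0, -0.0105], [0.0028, 0, -0.0105], [0.0033, 0, -0.0103], [0.0037, 0, -0.0101], [0.0042, 0, -0.01], [0.0046, 0, -0.0097], [0.005, 0, -0.0096], [0.0054, 0, -0.0093], [0, 0, 0], [0, 0, 0]], rotation=[[0, 0, 0], [0, 0, 0], [0, 0, 0], [0, 0, 0], [0, 0, 0], [0, 0, 0], [0, 0, 0], [0, 0, 0], [0, 0, 0], [0, 0, 0]])

```text
time_s: 17.88
tool_pos: [0.5038, 0.151, 0.1762]
eef_rot: [0.0, 0.996, 0.086, -0.0]
ft_force: [1.6, -5.1, -3.7]
gripper_width: 0.0228
grip_force: 40.5
```

```bash
python3 -c "
from h import *
c=np.array([np.cos(np.radians(9.75)),np.sin(np.radians(9.75))]);r,h,t=.198,.005,np.radians(45.3)
g=np.array([.4758,.1462])+c*(r-r*np.cos(t)+h*np.sin(t)); print(g)
to(*g,.0779+r*np.sin(t)+h*np.cos(t)-h,9.75); lid()"
```

```text
[0.53718225 0.1567474 ]
t 17.88 tcp [0.5038 0.151  0.1762] yaw 9.84 tilt [-8.e-04 -9.e-04 -1.e+00] w 0.0228 F [ 1.6 -5.1 -3.7] grip 40.5
shift shares [ 0.0423  0.0001 -0.0513] rows>= 2.0
turn shares [0.0015 0.002  0.003 ]
lid deg 29.89 radius 0.1985
```

>>> apply_moves(offset=[[0.006, 0, -0.0091], [0.0063, 0, -0.0089], [0.0067, 0, -0.0085], [0.007, 0, -0.0083], [0.0073, 0, -0.0079], [0.0078, 0, -0.0078], [0, 0, 0], [0, 0, 0], [0, 0, 0], [0, 0, 0]], rotation=[[0, 0, 0], [0, 0, 0], [0, 0, 0], [0, 0, 0], [0, 0, 0], [0, 0, 0], [0, 0, 0], [0, 0, 0], [0, 0, 0], [0, 0, 0]])

```text
time_s: 18.72
tool_pos: [0.5359, 0.1565, 0.2165]
eef_rot: [0.001, 0.996, 0.086, -0.001]
ft_force: [0.1, -5.7, -2.9]
gripper_width: 0.0233
grip_force: 40.3
```

```bash
python3 -c "
from h import *
to(.5372,.1567,.2172,9.75); lid()
S=get_image('scene');T=get_image('top')
b=cv2.resize(S['color'][140:320,160:350,::-1],(507,480),interpolation=2);a=cv2.resize(T['color'][140:220,265:325,::-1],(290,387),interpolation=2);a=cv2.copyMakeBorder(a,0,93,0,0,0)
cv2.imwrite('pics/g7.png',np.hstack([b,a]))
"
```

```text
t 18.72 tcp [0.5359 0.1565 0.2165] yaw 9.83 tilt [-0.0019 -0.0013 -1.    ] w 0.0233 F [ 0.1 -5.7 -2.9] grip 40.3
shift shares [ 0.0017  0.     -0.0009] rows>= 1.0
turn shares [0.0018 0.0042 0.0028]
lid deg 44.89 radius 0.1985
```

View pics/g7.png

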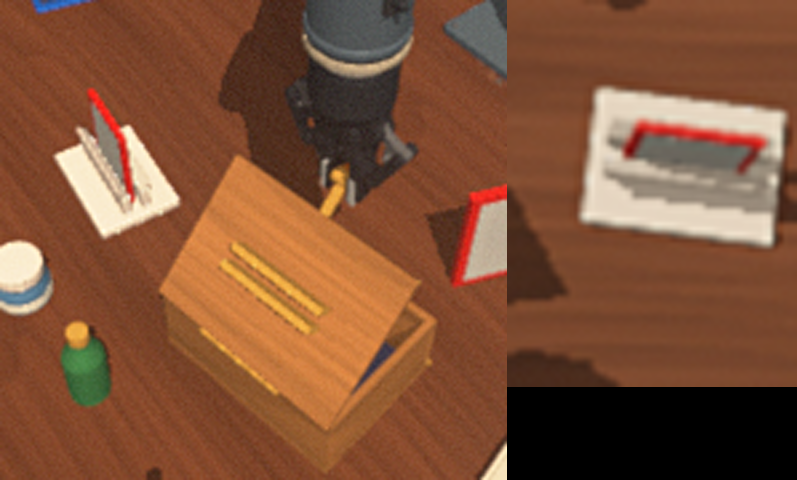

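The lid is held open near 45 degrees, with the pull pinched at (340,185) in the left crop. The mirror stands upright in the rack at (697,150), central between the slot's ends. Handing in.

```bash
python3 -c "
from h import *
from bench import manip
s=sensors.get_state();print(np.abs(s['qvel']).max().round(4));lid()
print(manip.hand_in())"
```

```text
0.0023
lid deg 44.89 radius 0.1985
the job is handed in; nothing more can be done
None
```

The mirror stands upright, fully home and released in the middle of the rack's slot, the lid is held steady at about 45° (44.9° worked out from the arm's position), and the job was handed in at about 19 s; no verdict came back.

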